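# Load and lock the battery case on the jar packing bench

## Task

Put the battery pack flat into the middle bay of the open battery case, then swing the case's lid fully shut. Then take the slotted-fastener key from its wooden stand, use it to turn the fastener on the lid clockwise a quarter turn to its stop, and put the key back in its stand as it was. Leave the jars and the other things on the bench where they are.

Things in the scene. Friction and masses are not known exactly. Their poses are not given: they have to be found in the camera images.
- battery: black battery pack, 0.45 kg (varies): body 110 mm (its x) x 66 mm (its y) x 40 mm high, with a grey grip rib along the middle of its top, 90 mm (x) x 24 mm (y) x 25 mm high (65 mm high overall). Starts flat on the bench, left or right of the case. Origin at the centre of its underside, z up. It may go in the bay either way round
- stand: fixed wooden key stand on the other side of the case from the battery: block 90 mm (its x) x 60 mm (its y) x 40 mm high, with an upright slot 64 mm (x) x 14 mm (y), open at the top, 36 mm deep, in its middle. Origin at the centre of its underside. The key hangs in it with its origin 8 mm above this, its x along the stand's x, a few mm of play
- key: the key, 0.12 kg (varies), 86 mm tall, blade-down in the stand: steel blade 44 mm wide (its x), 3 mm thick (its y), z = 0 to 32 mm; steel flange 52 x 28 mm, z = 32 to 40 mm, resting on the stand's top; black plastic grip 44 mm (x) x 16 mm (y), z = 40 to 86 mm. Origin at the middle of the blade's lower edge, z up. Same either way round
- key_tip (a point): middle of the key blade's lower edge (the key's origin)
- case: battery case fixed to the bench, painted grey: 180 mm (its x) x 150 mm (its y) outside, its walls 45 mm high and 8 mm thick, hinged aluminium lid on its +y side. Origin at the centre of its underside, z up
- bay (a point): centre of the floor of the bay, 8 mm above the bench, over the case's centre; axes as the case's. The bay, between two 20 mm high black ribs that run along y (tops 28 mm above the bench) and the two walls, is 86 mm along x and 134 mm along y: the battery's long side goes along the case's y
- lid_hinge (a point): middle of the lid's hinge line, which runs along the case's x on top of its +y wall: 75 mm along +y from the case's centre, 45 mm above the bench. Axes as the case's
- lid_edge (a point): middle of the lid's outer free edge (150 mm from the hinge line and 40 mm above its underside when shut). The lid is an aluminium hood, 180 x 150 mm, 40 mm deep, that covers the whole case; shut, its top is 85 mm above the bench
- lid (a joint): lid angle in rad: 0 = fully shut (a firm stop), 1.57 = upright, over 1.57 = leaning back away from the case, stop at 2.1. Starts open. A stiff friction hinge (0.45 N m) keeps it where it is left; it can be pushed shut with the fingers on its free edge and then its top
- slot (a point): centre of the slot's floor in the fastener, a round brass head 56 mm wide, 13 mm high on the lid's outer face, 112 mm from the hinge line, midway along the lid. The slot runs right across along this point's x; 7 mm wide, widening to 14 mm at its mouth, 10 mm deep, black floor. z points out of the lid (up when shut; slot floor then 88 mm, head top 98 mm above the bench)
- fastener (a joint): angle of the fastener in rad, growing clockwise seen from above (lid shut): about 0 to 0.2 at the start = unlocked (at 0 the slot runs along the case's y), 1.57 = locked, at its stop (slot along the case's x). Friction about 0.1 N m, stays where it is left
- jar_a: bystander: glass jam jar, dark red with a gold lid, 68 mm diameter, 100 mm tall, standing loose; origin at the centre of its underside
- jar_b: bystander: glass jam jar, dark red with a gold lid, 68 mm diameter, 100 mm tall, standing loose; origin at the centre of its underside
- jar_c: bystander: glass jam jar, dark red with a gold lid, 68 mm diameter, 100 mm tall, standing loose; origin at the centre of its underside
- scanner: bystander: black and grey hand scanner lying loose, 155 mm x 70 mm x 36 mm
- tape: bystander: grey desk tape dispenser with a brown roll, 150 x 62 mm, 100 mm tall, loose
- knife: bystander: dark steel box knife lying loose, 150 x 28 x 18 mm
Things that resemble listed ones, but are neither listed nor needed, are in the scene too. Of the things that look like the stand, take the one that is farthest from the robot's base at the start.

How it is judged:
On the way, in this order (a step that is already met when the one before it is completed fails the run):
1. the battery lies flat on the floor of the bay, released (x of battery in the frame of bay between -0.025 and 0.025 m and y of battery in the frame of bay between -0.025 and 0.025 m and z of battery in the frame of bay below 0.006 m and angle between battery's own z axis and vertical below 0.1 rad and contact force between the fingers and battery below 0.1 N), for 0.2 s.
2. the lid is fully shut over the battery (x of battery in the frame of bay between -0.025 and 0.025 m and y of battery in the frame of bay between -0.025 and 0.025 m and z of battery in the frame of bay below 0.006 m and angle between battery's own z axis and vertical below 0.1 rad and value of joint lid below 0.04 rad), for 0.2 s.
3. the fastener is turned to its locked stop with the key's blade in its slot (value of joint lid below 0.04 rad and value of joint fastener above 1.4 rad and distance between key_tip and slot below 0.015 m), for 0.1 s.
At the end, for the whole second after the job is handed in: Battery flat on the bay floor (within 25 mm of the centre each way, under 6 mm high, 0.1 rad), lid shut (under 0.04 rad), fastener locked (over 1.40 rad), key at rest in its stand, blade in the slot (within 16 mm of its centre, origin 3 to 13 mm above the stand underside, tilt under 0.12 rad) (all of step 2 and value of joint fastener above 1.4 rad and z of key in the frame of stand between 0.003 and 0.013 m and horizontal distance between key and stand below 0.016 m and angle between key's own z axis and vertical below 0.12 rad and linear speed of each of key, battery below 0.02 m/s); the robot touches nothing.
It fails at once if a jam jar is pushed more than 40 mm or tipped over (distance of any of jar_a, jar_b, jar_c from where it was at the start of the episode above 0.04 m or angle between any of jar_a, jar_b, jar_c's own z axis and vertical above 0.5 rad).
It fails at once if the hand scanner, tape dispenser or box knife is pushed more than 40 mm (distance of any of scanner, tape, knife from where it was at the start of the episode above 0.04 m).
It also fails if it takes over 72 s, if anything falls off the work surface, if the arm or the gripper's body presses on something with over 40 N, if the wrist force passes 120 N, or if a joint passes its speed limit or range.

## Robot

A 7-joint arm with a two-finger parallel gripper is mounted at the origin on the work surface. World frame = base frame: x ahead of the robot, y to its left, z up, the work surface at z = 0. Lengths are in m, angles in rad, forces in N, time in s.
With the tool pointing down it reaches from about 0.4 to 0.85 m from the base axis. Payload 10.4 kg.
Tool frame: the origin (TCP) lies between the finger pads; the fingertips stand ahead of it and the grasp point (between the pads) lies 3 mm ahead of it (r.tips_ahead is the z of the fingertips in the tool frame, in m); z points along the fingers, y is the line along which they close (so a half turn about z gives the same grasp; the last joint's range is limited). The gripper opens to 87 mm and grips with 3 to 60 N. Pads are 19 mm wide; open, the fingers measure 117 mm over their backs; the gripper's body (75 mm by 190 mm) begins 51 mm behind the grasp point.
Start: joints at [-1.256, 0.332, -0.065, 1.46, 0.022, 1.35, -0.088], TCP at [0.207, 0.59, 0.245] pointing down, gripper open.
Joint ranges: [-2.6, 2.6], [-0.5, 2.12], [-1.47, 1.34], [0.16, 2.42], [-1.27, 4.41], [0.06, 2.06], [-2.6, 2.6]. Speed limits (rad/s): [2.22, 2.22, 2.79, 2.79, 3.14, 3.14, 3.14].

## Interface

Orientations are given as a unit quaternion [x, y, z, w].
In Python, from bench import telemetry, camera, get_calibration, r gives the robot as it stands.
- The arm moves only by the tool drive_tool, never from a script. Its argument "series" is one flat list of numbers, 7 for each row, row after row: the turn, a rotation vector about the tool's x, y, z in units of 5 degrees (1.0 is 5 degrees), then the shift along the tool's x, y, z in units of 40 mm (1.0 is 40 mm), then the opening, from -1 (shut) to 1 (fully open). A call has 1 to 10 rows; each row is the pose to reach, as a shift and turn from the pose commanded when the call began, along the tool's axes at that moment; what a row does not reach only later rows make up. A row lasts 1/12 s, in which the tool goes at most 41.7 mm and 7.16 degrees, less where a joint would pass 70% of its speed; a pose out of reach is approached as far as the arm can. A call with a gripper value outside its range is refused whole. The fingers move at their own pace and stop on an object; "grip_force" is the grip in N (left out, the last holds). Time passes only in rows, so rows that repeat a pose let the fingers close. It gives the time, the measured TCP pose, the force, the opening and the grip force at its end, in the units of the state.
- telemetry.read_state(): the state, without advancing time (a new reading comes with each control period).
- camera(name): name is "scene" or "top" or "wrist"; returns the picture (384x512x3 uint8, red, green, blue); there is no depth.
- get_calibration(name): a dict with "fovy" (degrees; the focal length in pixels is half the picture's height over the tangent of half this angle, whatever the lens; pixels are square), "cx", "cy" (the principal point, pixels), "xyz" and "rotation" of the camera in the world. Camera axes: x right, y up, looking along -z (the intrinsics and any distortion apply to the point x, -y, -z); pixel columns grow to the right and rows downward; lengths in m; the calibration is good to about 2 mm. A picture is of the moment at which its call begins: read the wrist's pose just before it. get_calibration takes no time and is no camera call; for the wrist camera it gives the pose at the moment of the call.
- r.close_job(): hands the job in; it is judged then, once.
The state is a dict: "time": time; "joint_positions": joint angles; "joint_vel": joint speeds; "joint_torque": joint torques, N m; "ee_pos": TCP position; "eef_rot": TCP orientation; "ft_force": force on the tool from outside, world axes, zero at the start; "torque": the same for the moment, N m; "width": finger opening in m; "grip_force": force on a finger pad.
Only numpy, scipy, OpenCV 4.12 (cv2) and the standard library are available. Lean on these libraries where they do the work, as an engineer would, in place of code of your own. Each camera call takes 0.05 s, during which the arm holds its last target. There are 200 camera calls.

## Working session

There is one attempt and no reset: what is moved stays moved. The work goes in short steps, Python scripts to look and compute and a tool call to move; the robot and the scene stay as the last step left them, time stands still between calls to the robot, and variables do not carry over. Pictures are saved under pics/ and viewed, at most 10 in all, crops included, and the job is handed in when it is done.

Besides the shell and the picture viewer there is one more tool, called after "Call:" by a JSON object that holds its "api" and its "payload", one argument or row to a line. drive_tool: Moves the arm, as the interface text tells. Its arguments: {"type":"object","properties":{"series":{"type":"array"},"grip_force":{"type":"number"}},"required":["series"]}

```bash
ls; mkdir -p pics
python3 - <<'E'
from bench import telemetry, camera, get_calibration, r
import cv2
for n in ["scene","top"]:
    c=get_calibration(n); print(n,c)
    cv2.imwrite(f"pics/{n}0.png",cv2.resize(camera(n)[:,:,::-1],(800,600),interpolation=cv2.INTER_CUBIC))
print(telemetry.read_state()); print(r.tips_ahead, get_calibration("wrist"))
E
```

```text
pics
scene {'fovy': 57.94765824400507, 'cx': 255.96447664773223, 'cy': 186.23609645623617, 'xyz': array([ 1.07528352, -0.20202167,  0.84578584]), 'rotation': array([0.26334033, 0.18977004, 0.54371701, 0.77395802])}
top {'fovy': 43.55555265628174, 'cx': 261.37425941541704, 'cy': 185.28316563130628, 'xyz': array([ 0.34251421, -0.00570385,  1.58792271]), 'rotation': array([ 0.03941379, -0.0315064 , -0.69721034,  0.71508855])}
{'time': 0.1, 'joint_positions': array([-1.25558704,  0.33279128, -0.06470348,  1.46083261,  0.02159864,
        1.34994638, -0.08847182]), 'joint_vel': array([-0.00020193, -0.00028004, -0.00018036, -0.00221073,  0.00057837,
        0.00155551, -0.00015744]), 'joint_torque': array([ 1.83881668e-03, -6.24542856e+01,  2.48338800e-02, -3.90718317e+01,
       -6.15627109e-02,  3.65078787e-02,  4.22217704e-05]), 'ee_pos': array([0.20703131, 0.58937117, 0.24385618]), 'eef_rot': array([ 1.68078068e-01,  9.85773479e-01, -6.36156110e-04, -7.95677905e-05]), 'ft_force': array([-0.04118865,  0.00579262,  0.01177568]), 'torque': array([ 0.00581312,  0.0177767 , -0.01382519]), 'grip_force': 0.0, 'width': 0.08675477526703307}
0.022 {'fovy': 65.79656970265037, 'cx': 257.8533992846245, 'cy': 189.2425839347994, 'xyz': array([0.13067582, 0.61431508, 0.38435209]), 'rotation': array([-0.1209068 , -0.08468979,  0.57216201,  0.80674644])}
```

View pics/scene0.png

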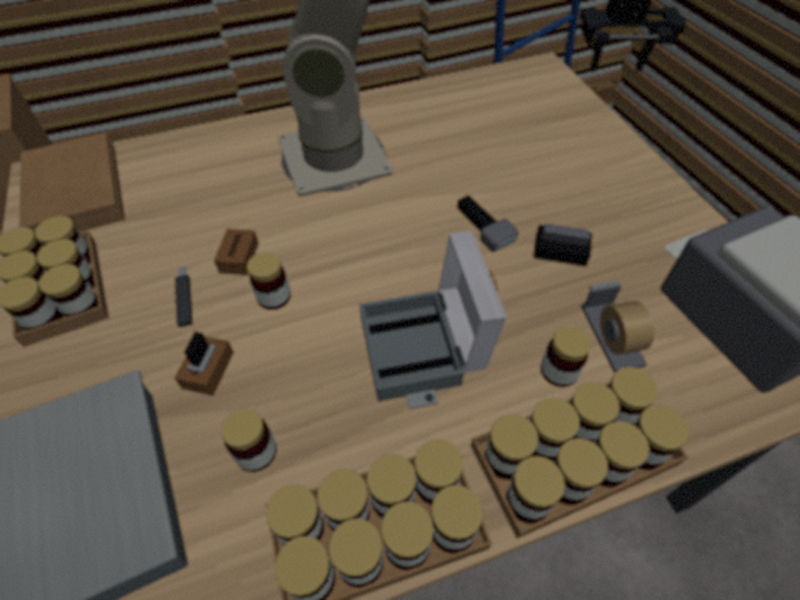

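View pics/top0.png

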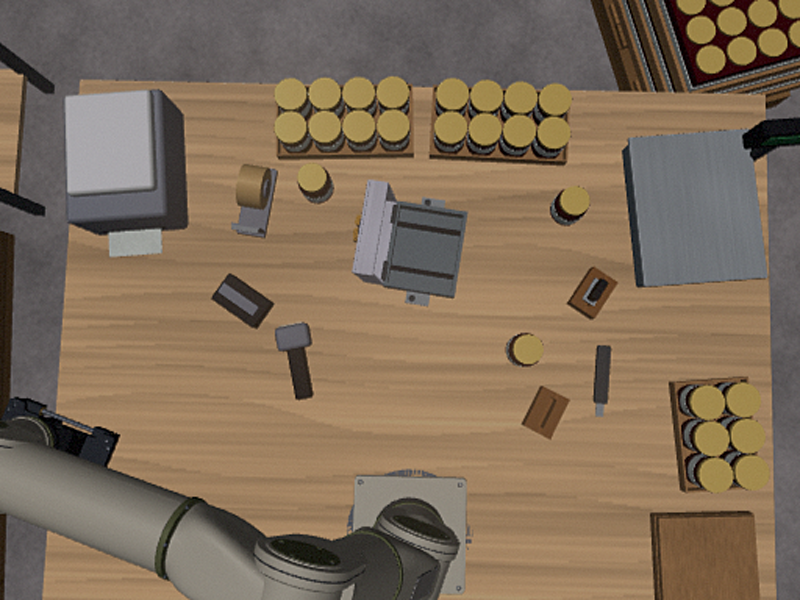

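The top view (800x600) shows the battery at (242,300), the case at (425,248) with its lid open on the left (+y) side, and the key stand with the key at (592,292). An empty lookalike stand is at (546,411), and a jar at (525,350).

```bash
cat > h.py <<'E'
import numpy as np, cv2
from scipy.spatial.transform import Rotation as R
from bench import telemetry, camera, get_calibration, r
def K(c): return 192/np.tan(np.radians(c["fovy"])/2)
def ray(c,u,v):
    f=K(c); d=R.from_quat(c["rotation"]).apply([(u-c["cx"])/f,-(v-c["cy"])/f,-1]); return d
def onz(c,u,v,z):
    d=ray(c,u,v); p=np.array(c["xyz"]); return p+d*(z-p[2])/d[2]
def proj(c,P):
    q=R.from_quat(c["rotation"]).inv().apply(np.atleast_2d(P)-c["xyz"]); f=K(c)
    return np.c_[c["cx"]+f*q[:,0]/-q[:,2], c["cy"]-f*q[:,1]/-q[:,2]]
E
python3 - <<'E'
from h import *
im=camera("top")[:,:,::-1]
o=np.zeros((540,760,3),np.uint8)
def t(x0,y0,w,h,s,X,Y): o[Y:Y+h*s,X:X+w*s]=cv2.resize(im[y0:y0+h,x0:x0+w],None,fx=s,fy=s,interpolation=cv2.INTER_CUBIC)
t(220,108,90,96,5,0,0); t(130,170,50,45,6,455,0); t(355,165,50,45,6,455,270)
cv2.imwrite("pics/c1.png",o)
E
```

```text
(no output)
```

View pics/c1.png

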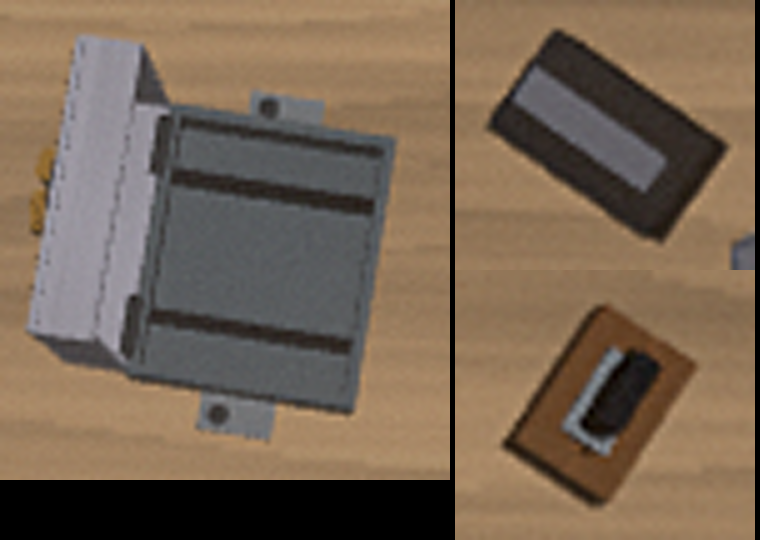

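Run:
```python
from h import *
c=get_calibration("top")
def pts(L,z,X,Y,x0,y0,s):
    P=np.array([onz(c,x0+(u-X)/s-.5+.5/s,y0+(v-Y)/s-.5+.5/s,z)[:2] for u,v in L]); return P
def show(n,P):
    print(n,P.round(4).tolist(),"ctr",P.mean(0).round(4),"sides",np.linalg.norm(np.roll(P,-1,0)-P,axis=1).round(4),"ang",[round(float(np.degrees(np.arctan2(*(b-a)[::-1]))),1) for a,b in zip(P,np.roll(P,-1,0))])
show("case wall",pts([(396,137),(354,412),(130,378),(175,104)],.045,0,0,220,108,5))
show("ribs",pts([(173,177),(373,205),(350,346),(150,317)],.028,0,0,220,108,5))
show("bat rib",pts([(535,67),(668,160),(648,192),(513,100)],.065,455,0,130,170,6))
show("bat body",pts([(555,30),(728,148),(662,242),(487,127)],.035,455,0,130,170,6))
show("stand",pts([(604,305),(697,365),(600,507),(507,443)],.035,455,270,355,165,6))
show("flange",pts([(613,346),(655,375),(607,455),(562,427)],.048,455,270,355,165,6))
show("grip",pts([(633,349),(661,363),(608,437),(582,422)],.094,455,270,355,165,6))
for n,u,v in [("ja",525,348),("jb",572,200),("jc",312,178)]: print(n,onz(c,u/1.5625,v/1.5625,.1))
print("base",onz(c,410/1.5625,477/1.5625,0.02))
```

```text
case wall [[0.6653, -0.1041], [0.4847, -0.0803], [0.5031, 0.0647], [0.6838, 0.0405]] ctr [ 0.5842 -0.0198] sides [0.1822 0.1462 0.1822 0.1458] ang [172.5, 82.8, -7.6, -97.3]
ribs [[0.6386, 0.041], [0.6231, -0.0909], [0.5295, -0.0777], [0.5454, 0.0535]] ctr [ 0.5841 -0.0185] sides [0.1328 0.0946 0.1322 0.0941] ang [-96.7, 172.0, 83.1, -7.6]
bat rib [[0.5008, 0.3922], [0.4529, 0.319], [0.4357, 0.3288], [0.4828, 0.403]] ctr [0.468  0.3608] sides [0.0875 0.0199 0.088  0.021 ] ang [-123.2, 150.3, 57.6, -31.1]
bat body [[0.5244, 0.3902], [0.4624, 0.2931], [0.4107, 0.3266], [0.4706, 0.4245]] ctr [0.467  0.3586] sides [0.1151 0.0616 0.1148 0.0638] ang [-122.6, 147.1, 58.6, -32.5]
stand [[0.5567, -0.3686], [0.5252, -0.4188], [0.4471, -0.3666], [0.4804, -0.3165]] ctr [ 0.5023 -0.3676] sides [0.0592 0.094  0.0601 0.0924] ang [-122.1, 146.3, 56.4, -34.3]
flange [[0.5328, -0.3704], [0.5178, -0.3929], [0.4741, -0.3673], [0.4885, -0.3432]] ctr [ 0.5033 -0.3684] sides [0.0271 0.0506 0.028  0.052 ] ang [-123.9, 149.6, 59.0, -31.5]
grip [[0.5258, -0.3699], [0.5189, -0.3844], [0.4796, -0.357], [0.487, -0.3435]] ctr [ 0.5028 -0.3637] sides [0.0161 0.0479 0.0154 0.0469] ang [-115.6, 145.1, 61.0, -34.2]
ja [ 0.3818416  -0.22011211  0.1       ]
jb [ 0.68115231 -0.31143355  0.1       ]
jc [0.71407103 0.21386217 0.1       ]
base [0.1145685  0.00065616 0.02      ]
```

```bash
cat >> h.py <<'E'
def plan(pos,yang):
    "units for a downward tool at pos with tool y at world angle yang (deg)"
    s=telemetry.read_state(); R0=R.from_quat(s["eef_rot"]); a=np.radians(yang)
    y=[np.cos(a),np.sin(a),0]; z=[0,0,-1]; T=R.from_matrix(np.c_[np.cross(y,z),y,z])
    rv=np.degrees((R0.inv()*T).as_rotvec())/5; d=R0.inv().apply(np.array(pos)-s["ee_pos"])/.04
    print("t",round(s["time"],2),"pos",s["ee_pos"].round(4),"yang",np.degrees(np.arctan2(*R0.apply([0,1,0])[1::-1])).round(2),"F",s["ft_force"].round(1),"w",round(s["width"],4),"\n turn",rv.round(2),"shift",d.round(3))
def caseP(x,y,z,c=(0.584,-0.019),yaw=-7.4):
    a=np.radians(yaw); return np.array([c[0]+x*np.cos(a)-y*np.sin(a),c[1]+x*np.sin(a)+y*np.cos(a),z])
E
python3 - <<'E'
from h import *
plan([.468,.360,.2],-32.3)
c=get_calibration("top"); 
for a in (1.57,1.75,1.9,2.0,2.1):
  P=[]
  for x in (-.09,.09):
    for l,d in ((.15,0),(.15,.04)):
      P.append(caseP(x,.075-l*np.cos(a)+d*np.sin(a),.045+l*np.sin(a)+d*np.cos(a)))
  print(a,((proj(c,P)-[220,108])*5).round(0).tolist())
E
```

```text
t 0.15 pos [0.207  0.5894 0.244 ] yang 70.65 F [-0.1 -0.   0.1] w 0.0872 
 turn [-1.000e-02  1.000e-02  2.059e+01] shift [-8.056 -3.249  1.103]
1.57 [[113.0, 347.0], [46.0, 336.0], [162.0, 48.0], [95.0, 38.0]]
1.75 [[68.0, 340.0], [3.0, 332.0], [117.0, 42.0], [52.0, 35.0]]
1.9 [[32.0, 336.0], [-29.0, 329.0], [81.0, 39.0], [20.0, 35.0]]
2.0 [[10.0, 333.0], [-48.0, 328.0], [59.0, 38.0], [1.0, 36.0]]
2.1 [[-11.0, 331.0], [-64.0, 327.0], [38.0, 37.0], [-15.0, 37.0]]
```

Call:
{"api": "drive_tool", "payload": {
  "series": [0,0,2,-0.8,-0.3,0,1,0,0,4,-1.6,-0.6,0,1,0,0,6,-2.4,-0.9,0,1,0,0,8,-3.2,-1.3,0,1,0,0,9,-4.0,-1.6,0.2,1,0,0,10.5,-4.8,-1.9,0.4,1,0,0,12,-5.6,-2.3,0.6,1,0,0,13,-6.4,-2.6,0.8,1,0,0,14,-7.2,-2.9,1.0,1,0,0,14,-8.06,-3.25,1.1,1]
}}

```text
time: 0.98
ee_pos: [0.4685, 0.3592, 0.1995]
eef_rot: [0.705, 0.709, -0.001, -0.0]
ft_force: [0.2, 0.9, -0.1]
width: 0.0869
grip_force: 0.0
```

Run:
```python
from h import *
plan([.468,.360,.12],-32.3)
```

```text
t 0.98 pos [0.4685 0.3592 0.1995] yang 0.32 F [ 0.2  0.9 -0.1] w 0.0869 
 turn [-0.01  0.01  6.52] shift [ 0.022 -0.011  1.986]
```

Turn the rest, then look through the wrist camera from here.

Call:
{"api": "drive_tool", "payload": {
  "series": [0,0,1.4,0,0,0,1,0,0,2.8,0,0,0,1,0,0,4.2,0,0,0,1,0,0,5.6,0,0,0,1,0,0,6.5,0,0,0,1,0,0,6.5,0,0,0,1]
}}

```text
time: 1.48
ee_pos: [0.468, 0.3602, 0.2003]
eef_rot: [0.875, 0.484, -0.0, 0.0]
ft_force: [0.3, 0.6, -0.1]
width: 0.0872
grip_force: 0.0
```

Run:
```python
from h import *
c=get_calibration("wrist"); im=camera("wrist")[:,:,::-1].copy()
P=[]
for l,w,z in((.045,.012,.065),(.055,.033,.04)):
  for sx,sy in((1,1),(1,-1),(-1,-1),(-1,1)):
    a=np.radians(57.7); P.append([.468+sx*l*np.cos(a)-sy*w*np.sin(a),.36+sx*l*np.sin(a)+sy*w*np.cos(a),z])
p=proj(c,P)
for i in (0,4): cv2.polylines(im,[np.int32(np.round(p[i:i+4]*16))],True,(0,255,0),1,shift=4)
cv2.imwrite("pics/w1.png",cv2.resize(im,(768,576)))
plan([.468,.360,.066],-32.3)
```

```text
t 1.53 pos [0.4681 0.3602 0.2003] yang -31.76 F [-0.3  0.7  0.3] w 0.0871 
 turn [-0.    0.    0.11] shift [-3.000e-03  1.000e-03  3.357e+00]
```

View pics/w1.png

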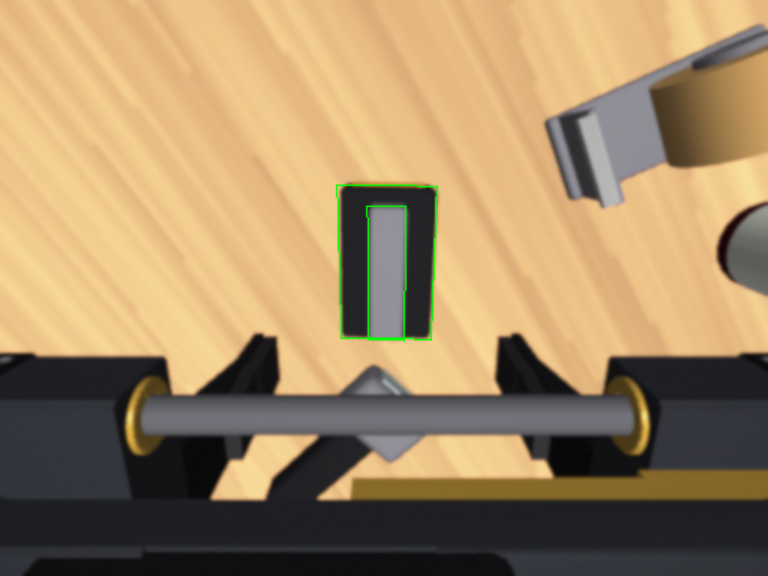

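The overlay fits the battery: its rib runs from (387,207) to (387,340), inside the drawn outline. Next I go down and grip it.

Call:
{"api": "drive_tool", "payload": {
  "series": [0,0,0.1,0,0,0.9,1,0,0,0.1,0,0,1.8,1,0,0,0.1,0,0,2.7,1,0,0,0.1,0,0,3.2,1,0,0,0.1,0,0,3.35,1,0,0,0.1,0,0,3.35,-1,0,0,0.1,0,0,3.35,-1,0,0,0.1,0,0,3.35,-1,0,0,0.1,0,0,3.35,-1,0,0,0.1,0,0,3.35,-1],
  "grip_force": 40
}}

```text
time: 2.37
ee_pos: [0.4688, 0.3608, 0.0679]
eef_rot: [0.876, 0.482, 0.001, -0.0]
ft_force: [0.2, -0.5, 0.2]
width: 0.0614
grip_force: 0.0
```

Call:
{"api": "drive_tool", "payload": {
  "series": [0,0,0,0,0,0,-1,0,0,0,0,0,-0.4,-1,0,0,0,0,0,-1,-1,0,0,0,0,0,-2,-1,0,0,0,0,0,-3,-1,0,0,0,0,0,-3.3,-1]
}}

```text
time: 2.87
ee_pos: [0.4702, 0.3615, 0.2052]
eef_rot: [0.876, 0.482, 0.004, -0.001]
ft_force: [0.4, -0.3, 0.8]
width: 0.0213
grip_force: 0.0
```

Run:
```python
from h import *
plan(caseP(0,0,.2),-7.4)
```

```text
t 2.87 pos [0.4702 0.3615 0.2052] yang -32.37 F [ 0.4 -0.3  0.8] w 0.0213 
 turn [ 0.04 -0.09 -4.99] shift [-6.511  7.496  0.09 ]
```

The fingers close slowly (about 80 mm/s), so they missed. I'll open again and repeat with a longer wait.

Call:
{"api": "drive_tool", "payload": {
  "series": [0,0,0,0,0,0,1,0,0,0,0,0,0,1,0,0,0,0,0,0,1,0,0,0,0,0,0,1,0,0,0,0,0,0.5,1,0,0,0,0,0,1.4,1,0,0,0,0,0,2.3,1,0,0,0,0,0,3.1,1,0,0,0,0,0,3.35,1,0,0,0,0,0,3.35,0.5]
}}

```text
time: 3.7
ee_pos: [0.4664, 0.3586, 0.0612]
eef_rot: [0.876, 0.482, -0.003, 0.001]
ft_force: [0.0, -0.8, 0.1]
width: 0.0759
grip_force: 0.0
```

Call:
{"api": "drive_tool", "payload": {
  "series": [0,0,0,0,0,0,-1,0,0,0,0,0,0,-1,0,0,0,0,0,0,-1,0,0,0,0,0,0,-1,0,0,0,0,0,0,-1,0,0,0,0,0,0,-1,0,0,0,0,0,0,-1,0,0,0,0,0,0,-1,0,0,0,0,0,0,-1]
}}

```text
time: 4.45
ee_pos: [0.4681, 0.3603, 0.0646]
eef_rot: [0.876, 0.482, -0.0, -0.0]
ft_force: [-0.2, 1.0, 1.2]
width: 0.0236
grip_force: 39.9
```

Gripped (width 23.6 mm, 40 N). Now lift and carry it to the bay.

Call:
{"api": "drive_tool", "payload": {
  "series": [0,0,0,0,0,-0.4,-1,0,0,0,0,0,-1,-1,0,0,0,0,0,-1.9,-1,0,0,0,0,0,-2.8,-1,0,0,0,0,0,-3.5,-1,0,0,0,0,0,-3.5,-1]
}}

```text
time: 4.95
ee_pos: [0.4702, 0.3615, 0.2103]
eef_rot: [0.876, 0.482, 0.004, -0.001]
ft_force: [0.6, 1.1, -4.9]
width: 0.0243
grip_force: 39.9
```

Run:
```python
from h import *
plan(caseP(0,0,.205),-7.4)
```

```text
t 4.95 pos [0.4702 0.3615 0.2103] yang -32.38 F [ 0.6  1.1 -4.9] w 0.0243 
 turn [ 0.04 -0.09 -5.  ] shift [-6.51   7.497  0.094]
```

The open lid (top at about 0.195 m) stands in the path, so I'll raise the tool to 0.30 m first.

Call:
{"api": "drive_tool", "payload": {
  "series": [0,0,0,0,0,-0.9,-1,0,0,0,-0.4,0.4,-1.8,-1,0,0,-0.5,-1.0,1.0,-2.3,-1,0,0,-1,-1.6,1.6,-2.4,-1,0,0,-1.5,-2.2,2.3,-2.4,-1,0,0,-2,-2.8,2.9,-2.4,-1,0,0,-2.5,-3.4,3.6,-2.4,-1,0,0,-3,-4.0,4.3,-2.4,-1,0,0,-3.5,-4.6,5.0,-2.4,-1,0,0,-4,-5.2,5.7,-2.4,-1]
}}

```text
time: 5.78
ee_pos: [0.549, 0.0606, 0.2989]
eef_rot: [0.778, 0.628, -0.001, -0.001]
ft_force: [1.2, 0.3, -5.6]
width: 0.0237
grip_force: 39.9
```

Run:
```python
from h import *
plan(caseP(0,0,.3),-7.4)
```

```text
t 5.78 pos [0.549  0.0606 0.2989] yang -12.22 F [ 1.2  0.3 -5.6] w 0.0237 
 turn [-0.02  0.01 -0.96] shift [-1.761  1.275 -0.028]
```

Call:
{"api": "drive_tool", "payload": {
  "series": [0,0,-0.5,-0.6,0.4,0,-1,0,0,-1,-1.2,0.9,0,-1,0,0,-1,-1.7,1.2,0,-1,0,0,-1,-1.76,1.27,0,-1,0,0,-1,-1.76,1.27,0,-1,0,0,-1,-1.76,1.27,0.6,-1,0,0,-1,-1.76,1.27,1.5,-1,0,0,-1,-1.76,1.27,2.4,-1,0,0,-1,-1.76,1.27,3.2,-1,0,0,-1,-1.76,1.27,3.2,-1]
}}

```text
time: 6.62
ee_pos: [0.5795, -0.0152, 0.1652]
eef_rot: [0.75, 0.661, -0.005, -0.004]
ft_force: [-2.7, 0.8, -6.7]
width: 0.0238
grip_force: 39.9
```

Run:
```python
from h import *
plan(caseP(0,0,.0735),-7.4)
```

```text
t 6.62 pos [ 0.5795 -0.0152  0.1652] yang -7.24 F [-2.7  0.8 -6.7] w 0.0238 
 turn [-0.13  0.03  0.03] shift [-0.074  0.15   2.29 ]
```

Call:
{"api": "drive_tool", "payload": {
  "series": [0,0,0,0,0,0.5,-1,0,0,0,0,0,1.1,-1,0,0,0,0,0,1.2,-1,0,0,0,0,0,1.2,-1,0,0,0,0,0,1.2,-1,0,0,0,0,0,1.2,-1]
}}

```text
time: 7.12
ee_pos: [0.5851, -0.0169, 0.1265]
eef_rot: [0.751, 0.66, 0.001, 0.001]
ft_force: [0.8, -0.2, -4.3]
width: 0.0236
grip_force: 39.9
```

Run:
```python
from h import *
plan(caseP(0,0,.0735),-7.4)
```

```text
t 7.12 pos [ 0.5851 -0.0169  0.1265] yang -7.34 F [ 0.8 -0.2 -4.3] w 0.0236 
 turn [ 0.03 -0.01  0.01] shift [-0.057 -0.023  1.325]
```

Call:
{"api": "drive_tool", "payload": {
  "series": [0,0,0,-0.03,0,0.4,-1,0,0,0,-0.05,0,0.8,-1,0,0,0,-0.05,0,1.1,-1,0,0,0,-0.05,0,1.25,-1,0,0,0,-0.05,0,1.25,-1,0,0,0,-0.05,0,1.25,-1]
}}

```text
time: 7.62
ee_pos: [0.5842, -0.0191, 0.0751]
eef_rot: [0.751, 0.66, 0.0, 0.0]
ft_force: [0.2, -0.4, -4.6]
width: 0.0237
grip_force: 39.9
```

Run:
```python
from h import *
plan(caseP(0,0,.0735),-7.4)
```

```text
t 7.62 pos [ 0.5842 -0.0191  0.0751] yang -7.36 F [ 0.2 -0.4 -4.6] w 0.0237 
 turn [ 0.01 -0.    0.01] shift [ 0.002 -0.005  0.04 ]
```

Just above the floor with no contact. I'll lower the last 2 mm, release and rise.

Call:
{"api": "drive_tool", "payload": {
  "series": [0,0,0,0,0,0.05,-1,0,0,0,0,0,0.06,-1,0,0,0,0,0,0.05,0.3,0,0,0,0,0,0.05,0.3,0,0,0,0,0,0.05,0.3,0,0,0,0,0,0.05,0.3,0,0,0,0,0,0.05,0.3,0,0,0,0,0,-0.6,0.3,0,0,0,0,0,-1.5,0,0,0,0,0,0,-2.4,0]
}}

```text
time: 8.45
ee_pos: [0.5831, -0.0193, 0.1712]
eef_rot: [0.751, 0.66, -0.001, -0.0]
ft_force: [0.8, -0.0, -0.5]
width: 0.0492
grip_force: 0.0
```

Call:
{"api": "drive_tool", "payload": {
  "series": [0,0,0,0,0,-0.9,-1,0,0,0,0,0,-1.8,-1,0,0,0,0,0,-2.7,-1,0,0,0,0,0,-3.3,-1,0,0,0,0,0,-3.3,-1,0,0,0,0,0,-3.3,-1]
}}

```text
time: 8.95
ee_pos: [0.5844, -0.0193, 0.3039]
eef_rot: [0.751, 0.66, 0.001, 0.001]
ft_force: [-0.3, 0.5, -0.9]
width: 0.0117
grip_force: 0.0
```

Run:
```python
from h import *
im=camera("scene")[:,:,::-1]; c=get_calibration("scene")
cv2.imwrite("pics/s2.png",cv2.resize(im[130:280,215:365],(600,600),interpolation=cv2.INTER_CUBIC))
plan(caseP(0,.16,.25),-7.4)
for a in (1.5,1.55,1.6,1.65,1.7):
  P=[caseP(x,.075-.15*np.cos(a)+d*np.sin(a),.045+.15*np.sin(a)+d*np.cos(a)) for x in(-.09,.09) for d in (0,.04)]
  print(a,((proj(c,P)-[215,130])*4).round(0).tolist())
print("wall",((proj(c,[caseP(x,y,.045) for x,y in((-.09,-.075),(.09,-.075),(.09,.075))])-[215,130])*4).round(0).tolist())
```

```text
t 9.0 pos [ 0.5838 -0.0191  0.3024] yang -7.35 F [ 1.   0.2 -0.1] w 0.0075 
 turn [ 0.   -0.    0.01] shift [4.004 0.008 1.31 ]
1.5 [[250.0, 79.0], [309.0, 66.0], [329.0, 303.0], [396.0, 287.0]]
1.55 [[261.0, 77.0], [320.0, 66.0], [341.0, 300.0], [408.0, 287.0]]
1.6 [[272.0, 75.0], [331.0, 67.0], [354.0, 298.0], [420.0, 286.0]]
1.65 [[283.0, 74.0], [342.0, 67.0], [366.0, 296.0], [432.0, 286.0]]
1.7 [[294.0, 73.0], [352.0, 69.0], [379.0, 294.0], [443.0, 287.0]]
wall [[53.0, 255.0], [99.0, 474.0], [324.0, 430.0]]
```

View pics/s2.png

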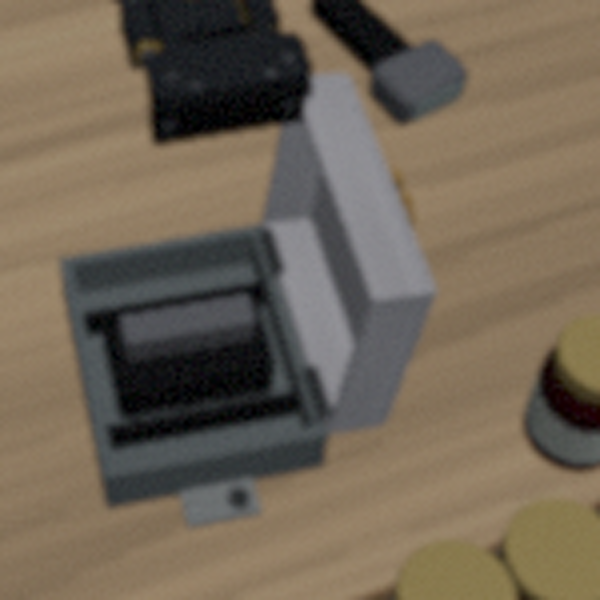

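The battery (at about (190,350)) sits between the ribs. The lid's free edge corner at (435,290) puts the lid angle near 1.65. I'll go behind the lid, offset from the fastener.

Call:
{"api": "drive_tool", "payload": {
  "series": [0,0,0,0.9,-0.3,0,-1,0,0,0,1.8,-0.6,0,-1,0,0,0,2.7,-1,0,-1,0,0,0,3.6,-1.4,0,-1,0,0,0,4.4,-1.4,0.2,-1,0,0,0,4.5,-1.4,1,-1,0,0,0,4.5,-1.4,1.9,-1,0,0,0,4.5,-1.4,2.75,-1,0,0,0,4.5,-1.4,2.75,-1,0,0,0,4.5,-1.4,2.75,-1]
}}

```text
time: 9.83
ee_pos: [0.55, 0.166, 0.1908]
eef_rot: [0.751, 0.66, -0.002, -0.001]
ft_force: [0.4, -0.7, 0.5]
width: 0.0004
grip_force: 0.0
```

```bash
cat >> h.py <<'E'
def toCase(p,c=(0.584,-0.019),yaw=-7.4):
    a=np.radians(yaw); d=np.array(p[:2])-c; return np.array([d[0]*np.cos(a)+d[1]*np.sin(a),-d[0]*np.sin(a)+d[1]*np.cos(a),p[2]])
def arc(a,l=.13,hw=.010,tip=.022): return .075-l*np.cos(a)+.04*np.sin(a)+hw, .045+l*np.sin(a)+.04*np.cos(a)+tip
E
python3 - <<'E'
from h import *
s=telemetry.read_state(); p=toCase(s["ee_pos"]); print(p.round(4)); plan(s["ee_pos"],-7.4)
for a in np.arange(1.65,-.06,-.1): 
    y,z=arc(a); print(round(a,2),round((y-p[1])/.04,2),round((p[2]-z)/.04,2))
E
```

```text
[-0.0576  0.1791  0.1908]
t 9.83 pos [0.55   0.166  0.1908] yang -7.36 F [ 0.4 -0.7  0.5] w 0.0004 
 turn [-0.05  0.03  0.01] shift [0. 0. 0.]
1.65 -1.1 -0.06
1.55 -1.42 -0.17
1.45 -1.75 -0.25
1.35 -2.09 -0.29
1.25 -2.43 -0.3
1.15 -2.77 -0.28
1.05 -3.1 -0.22
0.95 -3.43 -0.13
0.85 -3.75 -0.01
0.75 -4.05 0.15
0.65 -4.33 0.33
0.55 -4.6 0.54
0.45 -4.84 0.78
0.35 -5.06 1.04
0.25 -5.25 1.32
0.15 -5.42 1.62
0.05 -5.55 1.93
-0.05 -5.65 2.26
```

Call:
{"api": "drive_tool", "payload": {
  "series": [0,0,0,-0.6,0,0,-1,0,0,0,-1.1,0,-0.06,-1,0,0,0,-1.4,0,-0.17,-1,0,0,0,-1.75,0,-0.25,-1,0,0,0,-2.1,0,-0.29,-1,0,0,0,-2.4,0,-0.3,-1,0,0,0,-2.8,0,-0.28,-1,0,0,0,-3.1,0,-0.22,-1,0,0,0,-3.4,0,-0.13,-1,0,0,0,-3.4,0,-0.13,-1]
}}

```text
time: 10.67
ee_pos: [0.5335, 0.0283, 0.1973]
eef_rot: [0.752, 0.659, -0.001, 0.0]
ft_force: [-1.2, 0.2, 0.1]
width: 0.0004
grip_force: 0.0
```

Run:
```python
from h import *
im=camera("scene")[:,:,::-1]
cv2.imwrite("pics/s3.png",cv2.resize(im[100:300,200:400],(600,600),interpolation=cv2.INTER_CUBIC))
s=telemetry.read_state(); p=toCase(s["ee_pos"]); print(p.round(4)); plan(s["ee_pos"],-7.4)
for a in np.arange(.85,-.06,-.1): 
    y,z=arc(a); print(round(a,2),round((y-p[1])/.04,2),round((p[2]-z)/.04,2))
```

```text
[-0.0563  0.0419  0.1972]
t 10.72 pos [0.5335 0.0298 0.1972] yang -7.5 F [ 0.7  0.1 -1. ] w 0.0008 
 turn [-0.01  0.01 -0.02] shift [0. 0. 0.]
0.85 -0.32 0.15
0.75 -0.62 0.31
0.65 -0.91 0.49
0.55 -1.17 0.7
0.45 -1.41 0.94
0.35 -1.63 1.2
0.25 -1.82 1.48
0.15 -1.99 1.78
0.05 -2.12 2.09
-0.05 -2.22 2.42
```

View pics/s3.png

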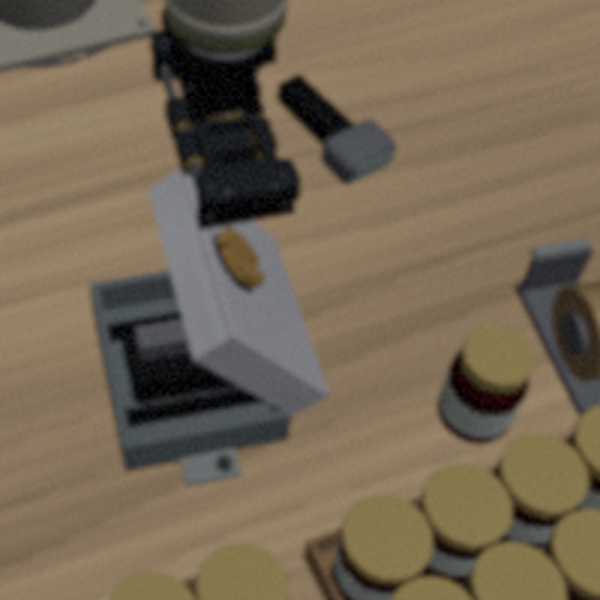

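The lid is swinging as planned, at about 0.9 rad, with its edge corner at (195,355). I'll continue to shut and press.

Call:
{"api": "drive_tool", "payload": {
  "series": [0,0,0,-0.32,0,0.17,-1,0,0,0,-0.62,0,0.33,-1,0,0,0,-0.9,0,0.5,-1,0,0,0,-1.17,0,0.72,-1,0,0,0,-1.4,0,0.95,-1,0,0,0,-1.6,0,1.2,-1,0,0,0,-1.8,0,1.5,-1,0,0,0,-2,0,1.8,-1,0,0,0,-2.1,0,2.1,-1,0,0,0,-2.1,0,2.25,-1]
}}

```text
time: 11.55
ee_pos: [0.5222, -0.0534, 0.1067]
eef_rot: [0.752, 0.66, -0.001, -0.0]
ft_force: [-35.2, -4.1, 90.9]
width: 0.0005
grip_force: 45.7
```

Call:
{"api": "drive_tool", "payload": {
  "series": [0,0,0,0,0,0.05,-1,0,0,0,0,0,0.1,-1,0,0,0,0,0,0.1,-1]
}}

```text
time: 11.8
ee_pos: [0.5222, -0.0535, 0.1069]
eef_rot: [0.752, 0.66, -0.001, -0.001]
ft_force: [-28.3, -5.1, 58.8]
width: 0.0004
grip_force: 29.3
```

Run:
```python
from h import *
s=telemetry.read_state(); p=toCase(s["ee_pos"]); print(p.round(4)); plan(s["ee_pos"],-7.4)
```

```text
[-0.0568 -0.0422  0.1069]
t 11.8 pos [ 0.5222 -0.0535  0.1069] yang -7.47 F [-28.3  -5.1  58.8] w 0.0004 
 turn [-0.03 -0.01 -0.01] shift [0. 0. 0.]
```

Call:
{"api": "drive_tool", "payload": {
  "series": [0,0,0,0,0,-0.5,-1,0,0,0,0,0,-1.4,-1,0,0,0,0,0,-2.3,0,0,0,0,0,0,-2.8,1,0,0,0,0,0,-2.8,1]
}}

```text
time: 12.22
ee_pos: [0.5253, -0.0515, 0.2197]
eef_rot: [0.751, 0.66, 0.003, 0.002]
ft_force: [0.1, 0.6, -0.1]
width: 0.0132
grip_force: 0.0
```

Run:
```python
from h import *
plan([.503,-.366,.22],57)
```

```text
t 12.22 pos [ 0.5253 -0.0515  0.2197] yang -7.34 F [ 0.1  0.6 -0.1] w 0.0132 
 turn [  0.08   0.02 -12.87] shift [-7.869  0.452 -0.022]
```

Call:
{"api": "drive_tool", "payload": {
  "series": [0,0,-1.4,-0.8,0,0,1,0,0,-2.8,-1.6,0.1,0,1,0,0,-4.2,-2.4,0.1,0,1,0,0,-5.6,-3.2,0.2,0,1,0,0,-7,-4,0.2,0,1,0,0,-8.4,-4.8,0.3,0,1,0,0,-9.8,-5.7,0.35,0,1,0,0,-11.2,-6.6,0.4,0,1,0,0,-12.5,-7.4,0.45,0,1,0,0,-12.9,-7.87,0.45,0,1]
}}

```text
time: 13.05
ee_pos: [0.4993, -0.3697, 0.2141]
eef_rot: [0.281, 0.96, -0.001, -0.001]
ft_force: [-0.1, 0.4, -0.1]
width: 0.0791
grip_force: 0.0
```

Call:
{"api": "drive_tool", "payload": {
  "series": [0,0,0,0,0,0,1,0,0,0,0,0,0,1,0,0,0,0,0,0,1]
}}

```text
time: 13.3
ee_pos: [0.501, -0.3651, 0.2145]
eef_rot: [0.283, 0.959, 0.0, -0.001]
ft_force: [-0.2, 0.2, -0.1]
width: 0.0858
grip_force: 0.0
```

Run:
```python
from h import *
plan([.503,-.366,.22],57)
c=get_calibration("wrist"); w=camera("wrist")[:,:,::-1].copy()
def box(cx,cy,a,l,w_,z):
    a=np.radians(a); return [[cx+sx*l*np.cos(a)-sy*w_*np.sin(a),cy+sx*l*np.sin(a)+sy*w_*np.cos(a),z] for sx,sy in((1,1),(1,-1),(-1,-1),(-1,1))]
for B in (box(.503,-.366,147,.045,.03,.04),box(.503,-.366,147,.022,.008,.094)):
    cv2.polylines(w,[np.int32(np.round(proj(c,B)*16))],True,(0,255,0),1,shift=4)
t=camera("top")[:,:,::-1]
o=np.zeros((600,760,3),np.uint8)
o[:288,:384]=cv2.resize(w,(384,288)) 
q=proj(c,[[.503,-.366,.06]])[0].astype(int); x0,y0=max(q[0]-60,0),max(q[1]-50,0); k=w[y0:y0+100,x0:x0+120]
o[300:300+3*k.shape[0],:3*k.shape[1]]=cv2.resize(k,None,fx=3,fy=3,interpolation=cv2.INTER_CUBIC)
o[:600,390:760]=cv2.resize(t[120:195,240:286],(370,600),interpolation=cv2.INTER_CUBIC)
cv2.imwrite("pics/c2.png",o); cv2.imwrite("pics/t_raw.png",t)
```

```text
t 13.3 pos [ 0.501  -0.3651  0.2145] yang 57.11 F [-0.2  0.2 -0.1] w 0.0858 
 turn [ 0.01 -0.02  0.02] shift [-0.054  0.01  -0.138]
```

View pics/c2.png

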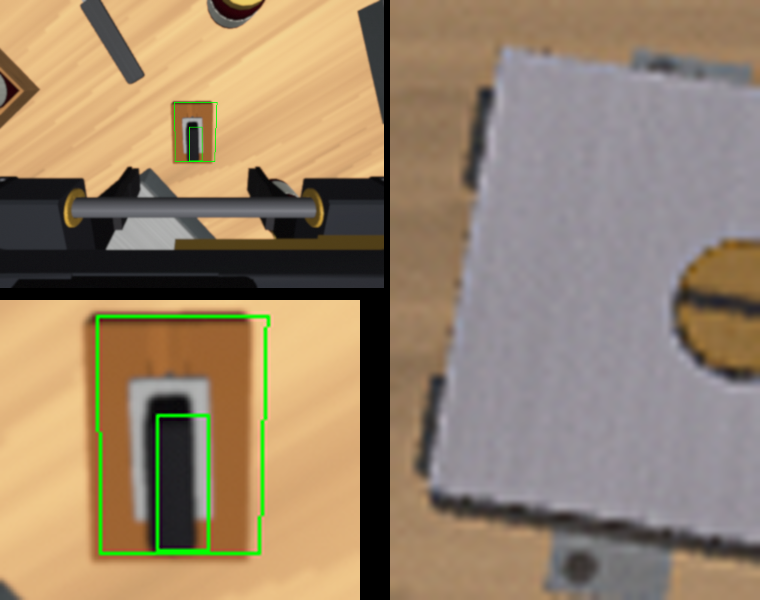

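The wrist crop shows the key grip's top end at (150–192,395), left of and ahead of my overlay, and the flange at (128–213,378–520). The top crop shows the lid shut, with the fastener slot running roughly along the case's y. I'll compute refined positions.

Run:
```python
from h import *
c=get_calibration("wrist")
q=proj(c,[[.503,-.366,.06]])[0].astype(int); x0,y0=max(q[0]-60,0),max(q[1]-50,0)
for n,L,z in (("stand",[(95,318),(250,318),(242,555),(97,555)],.04),("flange",[(128,378),(210,378),(213,520),(135,520)],.048),("grip",[(150,395),(192,395),(196,550),(152,550)],.094)):
    P=np.array([onz(c,x0+(u+.5)/3-.5,y0+(v-300+.5)/3-.5,z)[:2] for u,v in L])
    print(n,P.mean(0).round(4),np.linalg.norm(np.roll(P,-1,0)-P,axis=1).round(3),[round(float(np.degrees(np.arctan2(*(b-a)[::-1]))),1) for a,b in zip(P,np.roll(P,-1,0))])
t=cv2.imread("pics/t_raw.png"); ct=get_calibration("top")
h=cv2.cvtColor(t,cv2.COLOR_BGR2HSV); roi=np.zeros(h.shape[:2],bool); roi[140:175,270:300]=1
m=(h[...,1]>90)&roi
ys,xs=np.nonzero(m); hull=cv2.convexHull(np.c_[xs,ys].astype(np.float32)); e=cv2.fitEllipse(hull); print("head",e)
print("head ctr",onz(ct,e[0][0],e[0][1],.098), "expected",caseP(0,.075-.112,.098))
yy,xx=np.mgrid[:384,:512]; ins=((xx-e[0][0])**2+(yy-e[0][1])**2<(min(e[1])/2-1.5)**2)
w=np.where(ins,np.clip(np.median(h[...,2][ins])*.75-h[...,2].astype(float),0,None),0); print(int((w>0).sum()))
P=np.array([onz(ct,x,y,.09)[:2] for y,x in zip(*np.nonzero(w))]); ww=w[w>0]; mu=(P*ww[:,None]).sum(0)/ww.sum()
C=np.cov(P.T,aweights=ww); v=np.linalg.eigh(C)[1][:,-1]; print("slot",mu.round(4),"ang",np.degrees(np.arctan2(v[1],v[0])).round(1)%180,np.linalg.eigvalsh(C)**.5)
```

```text
stand [ 0.5018 -0.3699] [0.055 0.09  0.055 0.09 ] [57.2, -33.3, -122.8, 146.2]
flange [ 0.5031 -0.3704] [0.029 0.053 0.029 0.053] [57.2, -31.0, -122.8, 149.1]
grip [ 0.4992 -0.3672] [0.013 0.05  0.014 0.05 ] [57.2, -31.0, -122.8, 147.5]
head ((303.3869934082031, 156.91574096679688), (34.59825897216797, 54.96670150756836), 85.45556640625)
head ctr [ 0.58483258 -0.11632915  0.098     ] expected [ 0.57923456 -0.05569183  0.098     ]
20
slot [ 0.5776 -0.0754] ang 35.900000000000006 [0.00417692 0.00526104]
```

Run:
```python
from h import *
plan([.5018,-.3693,.077],57.7)
t=cv2.imread("pics/t_raw.png"); ct=get_calibration("top")
e=proj(ct,[caseP(0,-.037,.098)])[0]; print(e)
h=cv2.cvtColor(t,cv2.COLOR_BGR2HSV).astype(int); yy,xx=np.mgrid[:384,:512]
m=((xx-e[0])**2+(yy-e[1])**2<12**2)&(h[...,1]>80)
ys,xs=np.nonzero(m); (hx,hy),rad=cv2.minEnclosingCircle(cv2.convexHull(np.c_[xs,ys].astype(np.float32))); print(hx,hy,rad,onz(ct,hx,hy,.098))
ins=(xx-hx)**2+(yy-hy)**2<(rad-1)**2
w=np.where(ins,np.clip(np.median(h[...,2][ins])*.85-h[...,2],0,None),0)
P=np.array([onz(ct,x,y,.095)[:2] for y,x in zip(*np.nonzero(w))]); ww=w[w>0]; mu=(P*ww[:,None]).sum(0)/ww.sum()
C=np.cov(P.T,aweights=ww); v=np.linalg.eigh(C)[1][:,-1]; print("slot",len(ww),mu.round(4),"ang",np.degrees(np.arctan2(v[1],v[0])).round(1)%180,np.linalg.eigvalsh(C)**.5)
```

```text
t 13.4 pos [ 0.5014 -0.3646  0.2151] yang 57.21 F [-0.3  0.   0.6] w 0.0868 
 turn [ 0.01 -0.01 -0.1 ] shift [-0.075 -0.097  3.453]
[283.98523983 158.219017  ]
283.6851806640625 158.16049194335938 8.591022491455078 [ 0.57939705 -0.05474865  0.098     ]
slot 43 [ 0.5807 -0.0557] ang 81.7 [0.00226199 0.01396535]
```

Call:
{"api": "drive_tool", "payload": {
  "series": [0,0,-0.1,-0.07,-0.1,0.9,1,0,0,-0.1,-0.07,-0.1,1.8,1,0,0,-0.1,-0.07,-0.1,2.5,1,0,0,-0.1,-0.07,-0.1,3,0.5,0,0,-0.1,-0.07,-0.1,3.3,0.3,0,0,-0.1,-0.07,-0.1,3.45,0,0,0,-0.1,-0.07,-0.1,3.45,-0.3,0,0,-0.1,-0.07,-0.1,3.45,-0.4,0,0,-0.1,-0.07,-0.1,3.45,-0.5,0,0,-0.1,-0.07,-0.1,3.45,-0.5]
}}

```text
time: 14.23
ee_pos: [0.5016, -0.3714, 0.0791]
eef_rot: [0.279, 0.96, -0.0, 0.001]
ft_force: [-0.5, 0.3, 0.1]
width: 0.0482
grip_force: 0.0
```

Call:
{"api": "drive_tool", "payload": {
  "series": [0,0,0,0,0,0,-1,0,0,0,0,0,0,-1,0,0,0,0,0,0,-1,0,0,0,0,0,0,-1,0,0,0,0,0,0,-1,0,0,0,0,0,0,-1]
}}

```text
time: 14.73
ee_pos: [0.5011, -0.3709, 0.0778]
eef_rot: [0.279, 0.96, 0.0, 0.0]
ft_force: [0.5, 0.8, 2.0]
width: 0.0157
grip_force: 40.0
```

Run:
```python
from h import *
plan([.5018,-.3693,.22],57.7)
```

```text
t 14.73 pos [ 0.5011 -0.3709  0.0778] yang 57.66 F [0.5 0.8 2. ] w 0.0157 
 turn [ 0.    0.   -0.01] shift [ 0.006  0.044 -3.554]
```

Key gripped. Lift it straight up, then look with the wrist camera.

Call:
{"api": "drive_tool", "payload": {
  "series": [0,0,0,0,0,-0.3,-1,0,0,0,0,0,-0.9,-1,0,0,0,0,0,-1.6,-1,0,0,0,0,0,-2.4,-1,0,0,0,0,0,-3.2,-1,0,0,0,0,0,-3.8,-1,0,0,0,0,0,-3.8,-1,0,0,0,0,0,-3.8,-1],
  "grip_force": 55
}}

```text
time: 15.4
ee_pos: [0.5011, -0.3716, 0.2315]
eef_rot: [0.279, 0.96, -0.0, 0.001]
ft_force: [0.1, -0.4, -1.4]
width: 0.0153
grip_force: 55.0
```

Run:
```python
from h import *
plan([.5793,-.0553,.22],-8)
```

```text
t 15.4 pos [ 0.5011 -0.3716  0.2315] yang 57.63 F [ 0.1 -0.4 -1.4] w 0.0153 
 turn [ 0.02  0.03 13.13] shift [2.584 7.725 0.283]
```

Call:
{"api": "drive_tool", "payload": {
  "series": [0,0,1.4,0.2,0.7,0,-1,0,0,2.8,0.5,1.5,0,-1,0,0,4.2,0.8,2.3,0,-1,0,0,5.6,1.1,3.2,0,-1,0,0,7,1.4,4.1,0,-1,0,0,8.4,1.7,5,0,-1,0,0,9.8,2,5.9,0,-1,0,0,11.2,2.3,6.8,0,-1,0,0,12.5,2.5,7.5,0,-1,0,0,13.1,2.58,7.72,0,-1]
}}

```text
time: 16.23
ee_pos: [0.5794, -0.048, 0.228]
eef_rot: [0.754, 0.657, -0.0, -0.002]
ft_force: [-0.8, -0.1, -1.5]
width: 0.0158
grip_force: 55.0
```

Call:
{"api": "drive_tool", "payload": {
  "series": [0,0,0,0,0,0,-1,0,0,0,0,0,0,-1,0,0,0,0,0,0,-1]
}}

```text
time: 16.48
ee_pos: [0.5783, -0.0564, 0.2291]
eef_rot: [0.754, 0.657, -0.001, -0.0]
ft_force: [-0.6, -0.2, -1.7]
width: 0.0155
grip_force: 55.0
```

Run:
```python
from h import *
plan([.5793,-.0553,.18],-8)
c=get_calibration("wrist"); w=camera("wrist")[:,:,::-1].copy()
print(proj(c,[[.5793,-.0553,.098],telemetry.read_state()["ee_pos"]-[0,0,.07]]))
cv2.imwrite("pics/w2.png",cv2.resize(w,(768,576)))
```

```text
t 16.48 pos [ 0.5783 -0.0564  0.2291] yang -7.84 F [-0.6 -0.2 -1.7] w 0.0155 
 turn [-0.01  0.01  0.03] shift [0.033 0.024 1.227]
[[259.21368359 183.27770345]
 [258.42549806 207.4682091 ]]
```

View pics/w2.png

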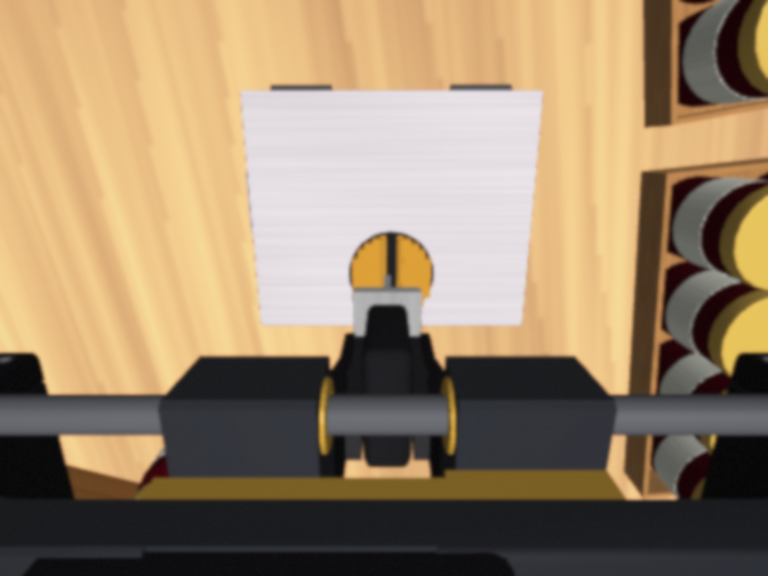

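The blade tip (388,278) lines up with the slot (391, rows 240–275); the slot is about 1–2 mm further along tool +y. Insert with a small correction.

Call:
{"api": "drive_tool", "payload": {
  "series": [0,0,0,0.03,0.05,0.5,-1,0,0,0,0.03,0.05,1,-1,0,0,0,0.03,0.05,1.25,-1,0,0,0,0.03,0.05,1.35,-1,0,0,0,0.03,0.05,1.35,-1,0,0,0,0.03,0.05,1.35,-1]
}}

```text
time: 17.03
ee_pos: [0.5813, -0.0546, 0.1764]
eef_rot: [0.754, 0.657, 0.0, 0.0]
ft_force: [0.3, 1.1, -1.2]
width: 0.0156
grip_force: 55.0
```

Call:
{"api": "drive_tool", "payload": {
  "series": [0,0,0,0,0,0.1,-1,0,0,0,0,0,0.2,-1,0,0,0,0,0,0.3,-1,0,0,0,0,0,0.37,-1,0,0,0,0,0,0.37,-1,0,0,0,0,0,0.37,-1]
}}

```text
time: 17.53
ee_pos: [0.581, -0.054, 0.1608]
eef_rot: [0.754, 0.657, -0.0, -0.0]
ft_force: [-0.7, -0.4, -1.7]
width: 0.0155
grip_force: 55.0
```

Run:
```python
from h import *
plan([.5793,-.0553,.1585],-8)
```

```text
t 17.53 pos [ 0.581  -0.054   0.1608] yang -7.85 F [-0.7 -0.4 -1.7] w 0.0155 
 turn [-0.    0.    0.03] shift [-0.038 -0.038  0.057]
```

The blade is about 7 mm down in the slot and free of force. Turn clockwise.

Call:
{"api": "drive_tool", "payload": {
  "series": [0,0,0,-0.02,-0.01,0.04,-1,0,0,1.3,-0.02,-0.01,0.04,-1,0,0,2.6,-0.02,-0.01,0.04,-1,0,0,3.9,-0.02,-0.01,0.04,-1,0,0,5.2,-0.02,-0.01,0.04,-1,0,0,6.5,-0.02,-0.01,0.04,-1,0,0,7.8,-0.02,-0.01,0.04,-1,0,0,9.1,-0.02,-0.01,0.04,-1,0,0,9.1,-0.02,-0.01,0.04,-1]
}}

```text
time: 18.28
ee_pos: [0.5809, -0.0551, 0.1594]
eef_rot: [0.95, 0.312, 0.0, 0.0]
ft_force: [0.6, 0.4, -2.0]
width: 0.0152
grip_force: 55.0
```

Run:
```python
from h import *
s=telemetry.read_state(); plan(s["ee_pos"],-98); print(s["torque"].round(2))
```

```text
t 18.28 pos [ 0.5809 -0.0551  0.1594] yang -53.66 F [ 0.6  0.4 -2. ] w 0.0152 
 turn [ 0.01 -0.01  8.87] shift [0. 0. 0.]
[-0.26 -0.15 -0.02]
```

Call:
{"api": "drive_tool", "payload": {
  "series": [0,0,1.3,0,0,0,-1,0,0,2.6,0,0,0,-1,0,0,3.9,0,0,0,-1,0,0,5.2,0,0,0,-1,0,0,6.5,0,0,0,-1,0,0,7.8,0,0,0,-1,0,0,8.8,0,0,0,-1,0,0,9.3,0,0,0,-1,0,0,9.6,0,0,0,-1,0,0,9.6,0,0,0,-1]
}}

```text
time: 19.12
ee_pos: [0.5808, -0.0553, 0.1595]
eef_rot: [0.995, -0.098, 0.0, 0.0]
ft_force: [0.9, -2.9, -1.4]
width: 0.0157
grip_force: 55.0
```

Run:
```python
from h import *
s=telemetry.read_state(); plan(s["ee_pos"],-98); print(s["torque"].round(2))
```

```text
t 19.12 pos [ 0.5808 -0.0553  0.1595] yang -101.26 F [ 0.9 -2.9 -1.4] w 0.0157 
 turn [ 0.01 -0.01 -0.65] shift [0. 0. 0.]
[-0.79 -0.21  0.07]
```

Call:
{"api": "drive_tool", "payload": {
  "series": [0,0,0.3,0,0,0,-1,0,0,0.6,0,0,0,-1,0,0,0.8,0,0,0,-1,0,0,0.8,0,0,0,-1]
}}

```text
time: 19.45
ee_pos: [0.5808, -0.0552, 0.1595]
eef_rot: [0.991, -0.134, 0.0, 0.0]
ft_force: [2.5, -4.8, -1.9]
width: 0.0156
grip_force: 55.1
```

Run:
```python
from h import *
s=telemetry.read_state(); plan(s["ee_pos"],-98); print(s["torque"].round(2))
```

```text
t 19.45 pos [ 0.5808 -0.0552  0.1595] yang -105.42 F [ 2.5 -4.8 -1.9] w 0.0156 
 turn [ 0.01 -0.01 -1.48] shift [0. 0. 0.]
[-1.34 -0.4   0.42]
```

Torque rose to 0.42 N m, so it is at the stop. I'll ease off, lift out and check the fastener from the top camera.

Call:
{"api": "drive_tool", "payload": {
  "series": [0,0,-0.6,0,0,0,-1,0,0,-1.1,0,0,0,-1,0,0,-1.1,0,0,-0.2,-1,0,0,-1.1,0,0,-0.6,-1,0,0,-1.1,0,0,-1.2,-1,0,0,-1.1,0,0,-1.8,-1,0,0,-1.1,0,0,-1.8,-1]
}}

```text
time: 20.03
ee_pos: [0.5822, -0.0548, 0.236]
eef_rot: [0.996, -0.087, 0.003, -0.001]
ft_force: [1.3, -0.9, -1.1]
width: 0.0156
grip_force: 55.0
```

Run:
```python
from h import *
plan([.5011,-.3709,.23],57.66)
```

```text
t 20.03 pos [ 0.5822 -0.0548  0.236 ] yang -99.95 F [ 1.3 -0.9 -1.1] w 0.0156 
 turn [  0.07  -0.05 -31.52] shift [-0.633  8.134  0.128]
```

The key is the same either way round, so the return turn is only about +22°.

Call:
{"api": "drive_tool", "payload": {
  "series": [0,0,0.5,0,0.8,0,-1,0,0,1,-0.1,1.6,0,-1,0,0,1.5,-0.2,2.5,0,-1,0,0,2,-0.3,3.4,0,-1,0,0,2.5,-0.35,4.3,0,-1,0,0,3,-0.4,5.2,0,-1,0,0,3.5,-0.5,6.1,0,-1,0,0,4,-0.55,7,0,-1,0,0,4.5,-0.6,7.7,0,-1,0,0,4.5,-0.63,8.1,0.1,-1]
}}

```text
time: 20.87
ee_pos: [0.4985, -0.373, 0.228]
eef_rot: [0.959, -0.282, 0.0, 0.0]
ft_force: [-0.6, -0.3, -0.2]
width: 0.0158
grip_force: 55.0
```

Call:
{"api": "drive_tool", "payload": {
  "series": [0,0,0,0,0,0,-1,0,0,0,0,0,0,-1,0,0,0,0,0,0,-1]
}}

```text
time: 21.12
ee_pos: [0.5011, -0.3683, 0.2272]
eef_rot: [0.961, -0.278, -0.0, -0.001]
ft_force: [0.5, 0.8, -1.8]
width: 0.0158
grip_force: 55.0
```

Run:
```python
from h import *
plan([.5011,-.3709,.12],-122.34)
t=camera("top")[:,:,::-1]; ct=get_calibration("top"); cv2.imwrite("pics/t2_raw.png",t)
hx,hy=283.7,158.2; rad=8.6
h=cv2.cvtColor(np.ascontiguousarray(t),cv2.COLOR_BGR2HSV).astype(int); yy,xx=np.mgrid[:384,:512]
ins=(xx-hx)**2+(yy-hy)**2<(rad-1)**2
w=np.where(ins,np.clip(np.median(h[...,2][ins])*.85-h[...,2],0,None),0)
P=np.array([onz(ct,x,y,.095)[:2] for y,x in zip(*np.nonzero(w))]); ww=w[w>0]
C=np.cov(P.T,aweights=ww); v=np.linalg.eigh(C)[1][:,-1]; print("slot",len(ww),"ang",np.degrees(np.arctan2(v[1],v[0])).round(1),np.linalg.eigvalsh(C)**.5)
c=get_calibration("wrist"); wi=camera("wrist")[:,:,::-1]
o=np.zeros((576,800,3),np.uint8); o[:]=cv2.resize(wi,(800,600))[:576]; o[:200,:200]=cv2.resize(t[145:171,270:296],(200,200),interpolation=cv2.INTER_CUBIC)
cv2.imwrite("pics/w3.png",o)
```

```text
t 21.12 pos [ 0.5011 -0.3683  0.2272] yang -122.31 F [ 0.5  0.8 -1.8] w 0.0158 
 turn [-0.01  0.01  0.01] shift [0.036 0.058 2.679]
slot 43 ang 171.7 [0.00206532 0.01414718]
```

View pics/w3.png

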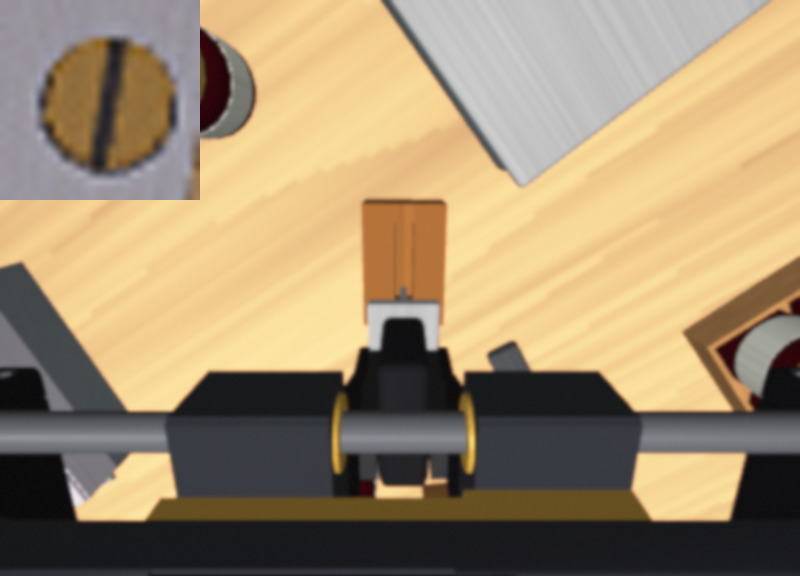

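The fastener slot has turned a full 90° (81.7° → 171.7°). The blade tip (403,292) lines up with the stand's slot (396–414). Lower the key.

Call:
{"api": "drive_tool", "payload": {
  "series": [0,0,0,0.03,0.06,0.7,-1,0,0,0,0.03,0.06,1.5,-1,0,0,0,0.03,0.06,2.3,-1,0,0,0,0.03,0.06,2.6,-1,0,0,0,0.03,0.06,2.6,-1,0,0,0,0.03,0.06,2.6,-1,0,0,0,0.03,0.06,2.6,-1]
}}

```text
time: 21.8
ee_pos: [0.501, -0.3729, 0.1254]
eef_rot: [0.96, -0.278, 0.001, 0.0]
ft_force: [0.9, 0.3, 0.0]
width: 0.0156
grip_force: 55.0
```

Run:
```python
from h import *
plan([.5011,-.3709,.0785],-122.34)
```

```text
t 21.8 pos [ 0.501  -0.3729  0.1254] yang -122.33 F [0.9 0.3 0. ] w 0.0156 
 turn [-0.   -0.03  0.  ] shift [-0.027 -0.042  1.172]
```

Call:
{"api": "drive_tool", "payload": {
  "series": [0,0,0,-0.03,-0.04,0.2,-1,0,0,0,-0.03,-0.04,0.4,-1,0,0,0,-0.03,-0.04,0.6,-1,0,0,0,-0.03,-0.04,0.8,-1,0,0,0,-0.03,-0.04,0.95,-1,0,0,0,-0.03,-0.04,1.05,-1,0,0,0,-0.03,-0.04,1.1,-1,0,0,0,-0.03,-0.04,1.1,-1,0,0,0,-0.03,-0.04,1.1,-1]
}}

```text
time: 22.55
ee_pos: [0.4999, -0.3705, 0.0794]
eef_rot: [0.96, -0.279, 0.0, 0.0]
ft_force: [0.3, -0.2, -1.5]
width: 0.0158
grip_force: 55.0
```

Run:
```python
from h import *
plan([.5011,-.3709,.0782],-122.34)
```

```text
t 22.55 pos [ 0.4999 -0.3705  0.0794] yang -122.36 F [ 0.3 -0.2 -1.5] w 0.0158 
 turn [ 0. -0. -0.] shift [ 0.029 -0.007  0.031]
```

Inside the slot, 1–2 mm above its rest. Set it down, release and rise.

Call:
{"api": "drive_tool", "payload": {
  "series": [0,0,0,0.02,0,0.04,-1,0,0,0,0.02,0,0.04,-1,0,0,0,0.02,0,0.04,0,0,0,0,0.02,0,0.04,0,0,0,0,0.02,0,0.04,0,0,0,0,0.02,0,0.04,0,0,0,0,0.02,0,0.04,0,0,0,0,0.02,0,0.04,0,0,0,0,0.02,0,-0.2,0,0,0,0,0.02,0,-0.8,0]
}}

```text
time: 23.38
ee_pos: [0.4994, -0.3696, 0.1096]
eef_rot: [0.96, -0.279, -0.002, -0.001]
ft_force: [-0.1, -0.1, 0.6]
width: 0.0434
grip_force: 0.0
```

Call:
{"api": "drive_tool", "payload": {
  "series": [0,0,0,0,0,-0.9,0,0,0,0,0,0,-1.8,0,0,0,0,0,0,-2.7,0,0,0,0,0,0,-3.2,0,0,0,0,0,0,-3.2,0,0,0,0,0,0,-3.2,0]
}}

```text
time: 23.88
ee_pos: [0.5009, -0.3712, 0.2409]
eef_rot: [0.96, -0.279, 0.001, 0.0]
ft_force: [0.1, -0.2, 0.1]
width: 0.0436
grip_force: 0.0
```

Run:
```python
from h import *
s=telemetry.read_state(); plan(s["ee_pos"],-122.34)
w=camera("wrist")[:,:,::-1]; t=camera("top")[:,:,::-1]
o=np.zeros((560,800,3),np.uint8); o[:300,:400]=cv2.resize(w,(400,300)); o[:300,400:]=cv2.resize(t,(400,300))
k=w[100:186,190:320]; o[302:560,:390]=cv2.resize(k,(390,258),interpolation=cv2.INTER_CUBIC)
k=camera("scene")[200:265,100:180,::-1]; o[302:560,410:728]=cv2.resize(k,(318,258),interpolation=cv2.INTER_CUBIC)
cv2.imwrite("pics/f.png",o)
```

```text
t 23.88 pos [ 0.5009 -0.3712  0.2409] yang -122.36 F [ 0.1 -0.2  0.1] w 0.0436 
 turn [-0.01 -0.03 -0.  ] shift [0. 0. 0.]
```

View pics/f.png

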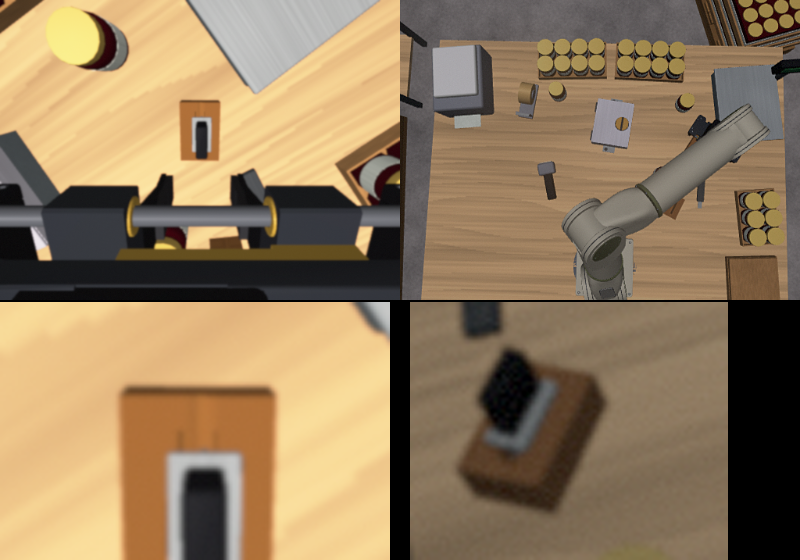

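The key sits upright in its stand with the flange on the block (wrist crop (200,500), scene crop (515,410)). The lid is shut with the slot turned, and the other things look untouched. Handing in.

```bash
python3 -c "
from bench import r
print(r.close_job())"
```

```text
the job is handed in; nothing more can be done
None
```

I handed the job in at about 24 s. By the camera checks the battery was flat in the bay before the lid closed, the lid is shut, the fastener is turned 90° to its stop, and the key is back upright in its stand. I saw no bystanders disturbed, but the hand-in returned no verdict. Pressing the lid shut briefly reached about 98 N at the wrist (limit 120 N).

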